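# Take the grease filter out of the fume extractor

## Robot

A 7-joint arm with a two-finger parallel gripper is mounted at the origin on a cart in front of the work surface, level with it; the furniture and walls round the work are solid. World frame = base frame: x ahead of the robot, y to its left, z up, the work surface at z = 0. Lengths are in m, angles in degrees, forces in N, time in s.
With the tool pointing down it reaches from about 0.425 to 0.875 m from the base axis. Payload 4.7 kg.
Tool frame: the origin (TCP) lies midway between the tips of the shut fingers; the grasp point (between the pads) lies 19 mm behind it (env.grip_point_offset is the distance from the TCP to the grasp point, in m); z points along the fingers, y is the line along which they close (so a half turn about z gives the same grasp; the last joint's range is limited). The gripper opens to 87 mm and grips with 3 to 60 N. Pads are 19 mm wide; open, the fingers measure 117 mm over their backs; the gripper's body (75 mm by 190 mm) begins 51 mm behind the grasp point.
Start: joints at [-74.823, 18.392, -4.016, 83.108, 1.295, 78.541, -3.26], TCP at [0.161, 0.63, 0.223] pointing down, gripper open.
Joint ranges: [-163.93, 163.93], [-17.29, 119.83], [-79.2, 71.16], [3.27, 140.29], [-89.18, 269.18], [5.43, 117.66], [-154.24, 154.24]. Speed limits (degrees/s): [147.25, 147.25, 180, 180, 180, 180, 180].

## Interface

Orientations are given as [roll, pitch, yaw] about the fixed x, y, z axes, in that order (R = Rz(yaw) Ry(pitch) Rx(roll)).
In Python, from cell import env gives the robot as it stands.
- The arm moves only by the shell command python3 -m jog 'ROWS' [FORCE]. ROWS is JSON, a list of rows, each a list of 7 numbers: the shift along the tool's x, y, z in m, then the turn, a rotation vector about the tool's x, y, z in rad, then the finger opening in m, from 0 to 0.087. A call has 1 to 12 rows; each row shifts and turns the commanded pose from where the row before left it, along the tool's axes as they then stand; what a row does not reach is not made up. A row lasts 1/12 s, in which the tool goes at most 41.7 mm and 7.16 degrees, less where a joint would pass 70% of its speed; a pose out of reach is approached as far as the arm can. A call is refused whole if a number of a shift passes 0.0417 or a number of a turn 0.125, either way. A call with a gripper value outside its range is refused whole. The fingers move at their own pace and stop on an object; FORCE is the grip in N (left out, the last holds). Time passes only in rows, so rows that do not move let the fingers close. It gives the time, the measured TCP pose, the force, the opening and the grip force at its end, in the units of the state.
- env.get_obs(): the state, without advancing time (a new reading comes with each control period).
- env.read_camera(name): name is "scene" or "top"; returns the picture (400x640x3 uint8, blue, green, red); there is no depth.
- env.get_calibration(name): a dict with "fov_y" (degrees; the focal length in pixels is half the picture's height over the tangent of half this angle, whatever the lens; pixels are square), "cx", "cy" (the principal point, pixels), "pose" (4x4, takes a point from camera to world coordinates). Camera axes: x right, y up, looking along -z (the intrinsics and any distortion apply to the point x, -y, -z); pixel columns grow to the right and rows downward; lengths in m; the calibration is good to about 2 mm. A picture is of the moment at which its call begins. get_calibration takes no time and is no camera call.
- env.sign_off(): hands the job in; it is judged then, once.
The state is a dict: "time_s": time; "qpos": joint angles; "joint_velocities": joint speeds; "effort": joint torques, N m; "tool_pos": TCP position; "tool_rot": TCP orientation; "force": force on the tool from outside, world axes, zero at the start; "wrist_torque": the same for the moment, N m; "grip_width": finger opening in m; "grasp_force": force on a finger pad.
Only numpy, scipy, OpenCV 4.12 (cv2) and the standard library are available. Lean on these libraries where they do the work, as an engineer would, in place of code of your own. Each camera call takes 0.05 s, during which the arm holds its last target. There are 200 camera calls.

## Task

Take the grease filter out of the countertop fume extractor for washing: turn both orange turn buttons fully aside while the filter stays in its frame, then lift the filter out by its blue handle and lay it gently, flat and handle up, on the white board, centred and with its long side along the board's. Leave the salt shaker, the bowl of chocolate curls and the mug where they stand.

Things in the scene. Friction and masses are not known exactly. Their poses are not given: they have to be found in the camera images.
- extractor: White wedge-shaped countertop fume extractor, fixed, 174 x 200 x 125 mm (x, y, z), with a filter framed in its sloping front face. Origin: centre of its underside on the worktop; x points to its back, z up. The face rises 35 degrees from horizontal towards the back: its outward normal in the extractor's frame is (-0.574, 0, 0.819).
- face_centre (a point): Centre of the sloping face, on the plane of the frame's outer surface, at (-20, 0, 80) mm in the extractor's frame. The frame measures 150 mm up the slope by 200 mm across; the filter lies flush in a 95 x 136 mm recess, 8 mm deep, in its middle.
- button_left_grip (a point): Grip point of the left (extractor's +y) turn button, on its pivot axis (the face's normal), 22 mm out from the face, 81 mm across from its centre. A 48 x 12 mm steel oblong, 2 to 7 mm above the face, pivoted in its middle, with an upright orange wing on it, 36 mm long, 10 mm thick, up to 27 mm above the face. Site axes turn with it: y along the wing, z along the normal.
- button_right_grip (a point): The same on the right (-y) button.
- button_left (a joint): Left button's angle: 0 straight across the filter's edge (wing along the extractor's y), positive anticlockwise as seen looking at the face; stops at -1.571 and 1.571, where it lies along the side of the frame. Turns either way, stiffly (0.04 N m), and stays where left. Beyond about 1.17 either way it no longer overlaps the filter; fully aside means beyond 1.2.
- button_right (a joint): The same for the right button.
- filter: Loose aluminium baffle filter panel, 90 x 130 x 8 mm (x, y, z), 0.22 kg, with a blue bridge handle on it. Origin: centre of its underside; z out through the handle side. Seated, its x points up the slope and its z along the face's normal, with 2.5 to 5 mm play round it.
- filter_grip (a point): Middle of the handle's bar, 32 mm above the filter's underside. The bar runs along the filter's x, 60 mm long, 12 mm thick, from 22 to 38 mm above the underside (14 to 30 mm above the filter's upper side).
- board: Loose white plastic board, 195 x 140 x 7 mm (x, y, z), lying flat on the worktop. Origin: centre of its underside; x along its long side.
- salt: Salt shaker, 44 mm across, 90 mm tall; origin at the centre of its underside. To be left alone.
- curls: Small glass bowl of chocolate curls, 109 mm across, 71 mm tall; origin at the centre of its underside. To be left alone.
- mug: Green mug, 86 x 118 x 96 mm with its handle; origin at the centre of its underside. To be left alone.

How it is judged (in metres and radians):
On the way, in this order (a step that is already met when the one before it is completed fails the run):
1. both turn buttons are turned aside, the filter still in its frame ((value of joint button_left above 1.2 rad or value of joint button_left below -1.2 rad) and (value of joint button_right above 1.2 rad or value of joint button_right below -1.2 rad) and distance of filter from where it was at the start of the episode below 0.012 m), for 0.2 s.
2. the filter is lifted out of its frame (distance between filter and face_centre above 0.06 m), for 0.1 s.
At the end, for the whole second after the job is handed in: The filter lies at rest flat on the white board (within 0.06 rad), handle up, its centre within 30 mm of the board's centre and its long side within 0.25 rad of the board's long side; the board lies on the worktop; both buttons are still aside (beyond 1.2 rad either way) (horizontal distance between filter and board below 0.03 m and angle between the y axis of filter and the x axis of board, either way round below 0.25 rad and angle between filter's own z axis and vertical below 0.06 rad and z of filter in the frame of board between 0.003 and 0.012 m and height (world z) of board below 0.005 m and linear speed of filter below 0.02 m/s and angular speed of filter below 0.1 rad/s and (value of joint button_left above 1.2 rad or value of joint button_left below -1.2 rad) and (value of joint button_right above 1.2 rad or value of joint button_right below -1.2 rad)); the robot touches nothing.
It fails at once if the salt shaker is pushed more than 30 mm or tipped (distance of salt from where it was at the start of the episode above 0.03 m or angle between salt's own z axis and vertical above 0.4 rad).
It fails at once if the bowl of chocolate curls is pushed more than 30 mm or tipped (distance of curls from where it was at the start of the episode above 0.03 m or angle between curls's own z axis and vertical above 0.4 rad).
It fails at once if the mug is pushed more than 30 mm or tipped (distance of mug from where it was at the start of the episode above 0.03 m or angle between mug's own z axis and vertical above 0.4 rad).
It fails at once if the filter is slammed or pressed on the board (more than 40 N) (contact force between filter and board above 40 N).
It fails at once if the filter is let fall (moves at over 0.45 m/s, a fall of about 1 cm, out of the fingers) (linear speed of filter above 0.45 m/s and contact force between the fingers and filter below 0.05 N).
It also fails if it takes over 61 s, if anything falls off the work surface, if the arm or the gripper's body presses on something with over 40 N, if the wrist force passes 120 N, or if a joint passes its speed limit or range.

## Working session

There is one attempt and no reset: what is moved stays moved. The work goes in short steps, Python scripts to look and compute and a shell command to move; the robot and the scene stay as the last step left them, time stands still between calls to the robot, and variables do not carry over. Pictures are saved under pics/ and viewed, at most 10 in all, crops included, and the job is handed in when it is done.

```bash
ls; mkdir -p pics; python3 - <<'E'
from cell import env
import cv2
for n in("scene","top"):
    cv2.imwrite(f"pics/{n}0.png",env.read_camera(n)); c=env.get_calibration(n); print(n,c)
print(env.get_obs())
E
```

```text
pics
scene {'fov_y': 55.16242310439374, 'cx': 313.2842120734209, 'cy': 193.52894567392667, 'pose': array([[ 0.72935486,  0.44444934, -0.52010218, -0.09036895],
       [-0.68385235,  0.49550324, -0.53555812, -0.66979444],
       [ 0.01968386,  0.74628502,  0.66533542,  0.93275648],
       [ 0.        ,  0.        ,  0.        ,  1.        ]])}
top {'fov_y': 45.77647182819199, 'cx': 315.8151536815677, 'cy': 212.9469039261506, 'pose': array([[-0.43989869,  0.82994642, -0.3430424 , -0.00629438],
       [-0.89804285, -0.40532162,  0.17097783,  0.30077968],
       [ 0.00285993,  0.3832797 ,  0.9236279 ,  1.6376831 ],
       [ 0.        ,  0.        ,  0.        ,  1.        ]])}
{'time_s': 0.1, 'qpos': array([-74.82205476,  18.43422802,  -4.01527627,  83.16851808,
         1.29475857,  78.54024037,  -3.26127411]), 'joint_velocities': array([ 0.10323808, -0.11812691,  0.08402082, -0.19659761,  0.08590997,
        0.09296465,  0.03599688]), 'effort': array([-3.15593661e-04, -4.92569268e+01, -4.05877708e-01, -3.13402534e+01,
       -6.41215523e-02,  3.93634744e-02,  6.41829502e-05]), 'tool_pos': array([0.16124558, 0.6291701 , 0.22157216]), 'tool_rot': array([-1.79902231e+02,  5.31312526e-03,  1.65630103e+02]), 'force': array([0.55255391, 0.33062202, 0.05920286]), 'wrist_torque': array([ 0.01619807,  0.04348987, -0.02795536]), 'grasp_force': 0.0, 'grip_width': 0.0869953252517885}
```

View pics/scene0.png

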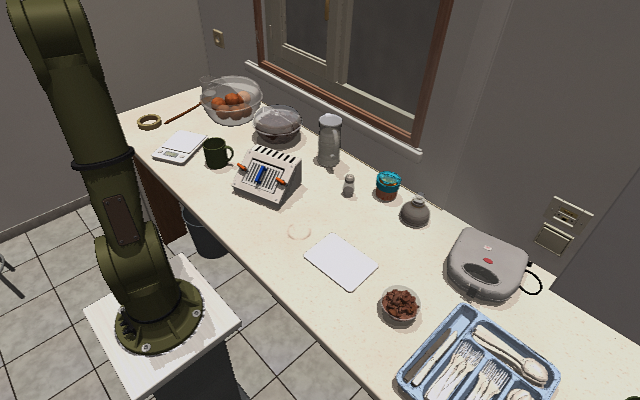

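View pics/top0.png

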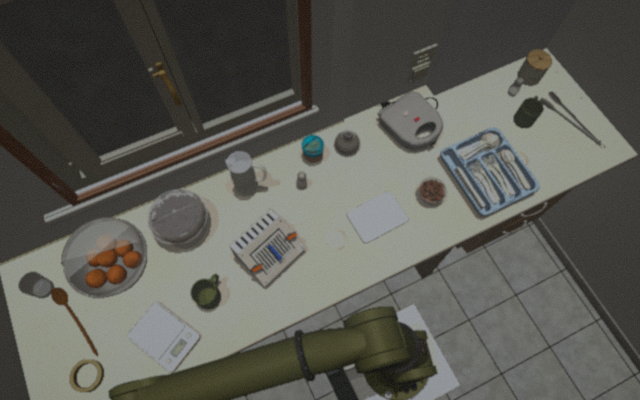

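The scene view shows the extractor near (268,175), the board at (340,262), the curls at (400,305), the salt at (349,185) and the mug at (215,152). I'll enlarge crops of the extractor and the board in both views.

```bash
python3 - <<'E'
import cv2,numpy as np
s=cv2.imread("pics/scene0.png");t=cv2.imread("pics/top0.png")
def crop(im,x,y,w,h,k): return cv2.resize(im[y:y+h,x:x+w],None,fx=k,fy=k,interpolation=cv2.INTER_CUBIC)
cv2.imwrite("pics/c1.png",np.hstack([crop(s,220,135,100,75,4),crop(t,220,200,100,90,4)[:300]]) )
cv2.imwrite("pics/c2.png",np.vstack([crop(s,290,220,140,70,4),crop(t,330,180,140,70,4)]))
cv2.imwrite("pics/c1.png",np.hstack([crop(s,225,135,80,80,5),crop(t,225,205,80,80,5)]))
E
```

```text
(no output)
```

View pics/c1.png

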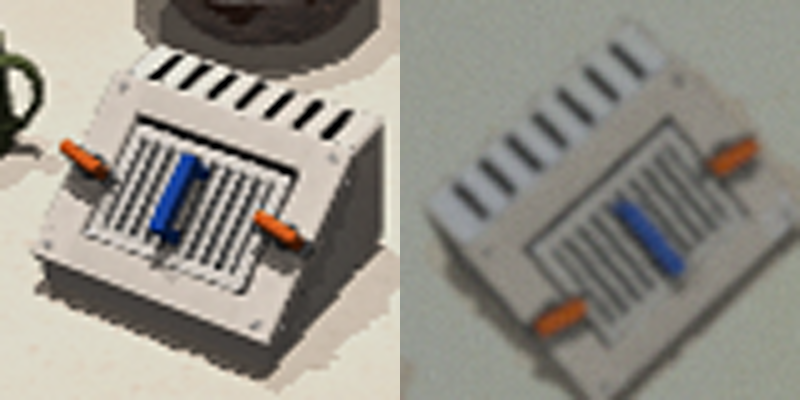

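View pics/c2.png

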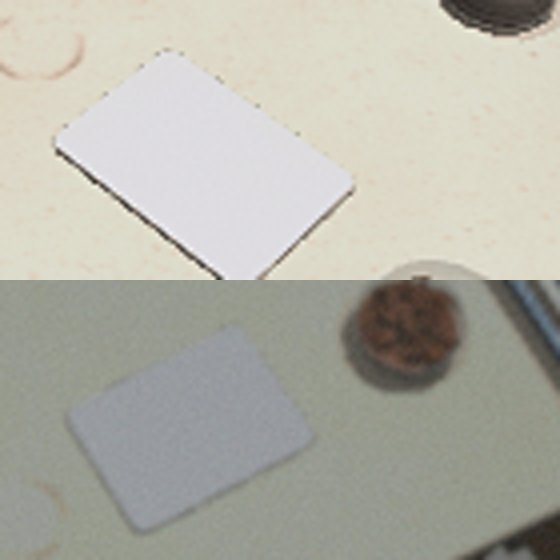

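The crops show the wing ends, handle ends, face corners and board corners clearly. I'll fit the poses to both views together.

```bash
cat >h.py <<'E'
import numpy as np
from cell import env
from scipy.optimize import least_squares
from scipy.spatial.transform import Rotation as R
C={n:env.get_calibration(n) for n in("scene","top")}
def proj(n,P):
    c=C[n];M=np.linalg.inv(c["pose"]);p=np.atleast_2d(P)@M[:3,:3].T+M[:3,3]
    f=200/np.tan(np.radians(c["fov_y"]/2))
    return np.c_[c["cx"]+f*p[:,0]/-p[:,2],c["cy"]-f*p[:,1]/-p[:,2]]
def ray(n,u,v,z):
    c=C[n];f=200/np.tan(np.radians(c["fov_y"]/2))
    d=c["pose"][:3,:3]@[(u-c["cx"])/f,-(v-c["cy"])/f,-1];o=c["pose"][:3,3]
    return (o+d*(z-o[2])/d[2])[:3]
RF=R.from_euler('y',-35,degrees=True).as_matrix()  # face axes: x up slope,y,z normal
def face(p,xyz):  # p=x,y,yaw
    q=np.atleast_2d(xyz)@RF.T+[-.02,0,.08]
    return q@R.from_euler('z',p[2]).as_matrix().T+[p[0],p[1],0]
E
python3 - <<'E'
from h import *
k=lambda a,ox,oy,s:(np.array(a,float)+.5)/s-.5+[ox,oy]
# order: handle upper, lower; left wing ends(+y,-y); right wing ends(+y,-y)
S=k([[190,157],[166,235],[65,145],[107,172],[258,215],[300,243]],225,135,5)
T=k([[223,205],[277,270],[140,325],[186,306],[310,167],[357,147]],225,205,5)
SC=k([[37,250],[272,343],[355,163]],225,135,5) # LL, LR, UR
def wing(y,a): 
    d=.017*np.array([-np.sin(a),np.cos(a)]); return [[d[0],y+d[1],.023],[-d[0],y-d[1],.023]]
def model(p):
    return face(p,[[.028+p[5],p[6],.026],[-.028+p[5],p[6],.026]]+wing(.081,p[3])+wing(-.081,p[4]))
def res(p):
    P=model(p); return np.concatenate([(proj("scene",P)-S).ravel(),(proj("top",P)-T).ravel(),
      .5*(proj("scene",face(p,[[-.075,.1,0],[-.075,-.1,0],[.075,-.1,0]]))-SC).ravel(),p[5:]*500])
p0=list(ray("top",272,250,.1)[:2])+[0.8,0,0,0,0]
r=least_squares(res,p0,loss='soft_l1');p=r.x
for y in (0.,1.6,-1.6):
    r2=least_squares(res,[p0[0],p0[1],y,0,0,0,0],loss='soft_l1')
    if r2.cost<r.cost: r=r2
p=r.x;print("ext",p.round(4),r.cost);print(res(p).round(1))
print("face c",face(p,[0,0,0]),"grips",face(p,[[0,.081,.022],[0,-.081,.022],[p[5],p[6],.024]]).round(4))
# board
BS=k([[53,143],[168,48],[355,187],[235,290]],290,220,4);BT=k([[67,136],[237,42],[315,156],[140,252]],330,180,4)
for n,B in(("s",BS),("t",BT)):
    Q=np.array([ray({"s":"scene","t":"top"}[n],*b,.007) for b in B]);print(n,Q.round(4).tolist(),np.linalg.norm(np.roll(Q,-1,0)-Q,axis=1).round(3),Q.mean(0).round(4))
print("mug",ray("scene",215,165,0),"salt",ray("scene",348,195,0),ray("top",301,187,0),"mugtop",ray("top",207,287,.09),"curls",ray("top",432,190,.06))
E
```

```text
ext [ 5.302e-01  2.142e-01  3.314e-01 -2.949e-01 -2.680e-01 -9.000e-04
  3.000e-04] 6.614212072998089
[ 0.6 -0.6 -1.4 -1.7  0.4 -0.5 -1.6 -0.6  0.5 -0.3 -0.7 -0.5  1.1  0.2
  0.2 -0.7  0.2  0.5 -0.  -0.2  1.2 -0.1  0.2 -0.6 -0.7  0.2 -0.4  0.2
  0.2 -1.4 -0.5  0.2]
face c [[0.51125148 0.20770665 0.08      ]] grips [[0.473  0.2802 0.098 ]
 [0.5257 0.127  0.098 ]
 [0.4974 0.2033 0.0991]]
s [[0.414, -0.1117, 0.007], [0.5498, -0.1014, 0.007], [0.5539, -0.2955, 0.007], [0.4208, -0.2963, 0.007]] [0.136 0.194 0.133 0.185] [ 0.4846 -0.2012  0.007 ]
t [[0.5469, -0.1022, 0.007], [0.5618, -0.2922, 0.007], [0.4281, -0.2997, 0.007], [0.4167, -0.1091, 0.007]] [0.191 0.134 0.191 0.13 ] [ 0.4884 -0.2008  0.007 ]
mug [4.64920621e-01 4.65126812e-01 1.11022302e-16] salt [ 7.27768097e-01 -9.64942298e-03 -1.11022302e-16] [0.72346045 0.0012751  0.        ] mugtop [0.48803193 0.45592044 0.09      ] curls [ 0.47407448 -0.41597191  0.06      ]
```

```bash
cat >>h.py <<'E'
E0=np.array([.5302,.2142,.3314])
def RT(a): # tool rotation gripping at wing angle a (bar along x: a=-pi/2)
    F=R.from_euler('z',E0[2]).as_matrix()@RF
    Y=F@[np.cos(a),np.sin(a),0];Z=-F[:,2];return np.c_[np.cross(Y,Z),Y,Z]
def plan(P,Rt,flip=False):
    o=env.get_obs();Rc=R.from_euler('xyz',o["tool_rot"],degrees=True).as_matrix()
    if flip: Rt=Rt@np.diag([-1,-1,1])
    w=R.from_matrix(Rc.T@Rt).as_rotvec();d=P-o["tool_pos"]
    print("shift tool",(Rc.T@d).round(4),"rotvec",w.round(3),"| shift in target axes",(Rt.T@d).round(4),"t",o["time_s"],"q",o["qpos"].round(0),"F",o["force"].round(1),"grip",o["grip_width"],o["grasp_force"])
E
python3 - <<'E'
from h import *
P=face(E0,[0,.081,.07])[0];print(P)
plan(P,RT(-.28));plan(P,RT(-.28),True)
E
```

```text
[0.44696782 0.27122166 0.13734064]
shift tool [-0.3656 -0.2757  0.0847] rotvec [-0.614 -0.225  1.227] | shift in target axes [-0.3932  0.1938  0.1572] t 0.1 q [-75.  18.  -4.  83.   1.  79.  -3.] F [0.6 0.3 0.1] grip 0.0869953252517885 0.0
shift tool [-0.3656 -0.2757  0.0847] rotvec [ 0.244 -0.665 -1.806] | shift in target axes [ 0.3932 -0.1938  0.1572] t 0.1 q [-75.  18.  -4.  83.   1.  79.  -3.] F [0.6 0.3 0.1] grip 0.0869953252517885 0.0
```

```bash
python3 -m jog '[[-0.03,-0.023,0,0,0,0,0.087],[-0.03,-0.023,0,0,0,0,0.087],[-0.03,-0.023,0,0,0,0,0.087],[-0.03,-0.023,0,0,0,0,0.087],[-0.03,-0.023,0,0,0,0,0.087],[-0.03,-0.023,0,0,0,0,0.087],[-0.03,-0.023,0,0,0,0,0.087],[-0.03,-0.023,0,0,0,0,0.087],[-0.03,-0.023,0,0,0,0,0.087],[-0.03,-0.023,0,0,0,0,0.087],[-0.03,-0.023,0,0,0,0,0.087],[-0.03,-0.023,0,0,0,0,0.087]]'
python3 -m jog '[[0,0,0,-0.051,-0.019,0.102,0.087],[0,0,0,-0.051,-0.019,0.102,0.087],[0,0,0,-0.051,-0.019,0.102,0.087],[0,0,0,-0.051,-0.019,0.102,0.087],[0,0,0,-0.051,-0.019,0.102,0.087],[0,0,0,-0.051,-0.019,0.102,0.087],[0,0,0,-0.051,-0.019,0.102,0.087],[0,0,0,-0.051,-0.019,0.102,0.087],[0,0,0,-0.051,-0.019,0.102,0.087],[0,0,0,-0.051,-0.019,0.102,0.087],[0,0,0,-0.051,-0.019,0.102,0.087],[0,0,0,-0.051,-0.019,0.102,0.087]]'
python3 - <<'E'
from h import *
plan(face(E0,[0,.081,.07])[0],RT(-.28))
E
```

```text
time_s: 1.1
tool_pos: [0.4422, 0.2712, 0.2224]
tool_rot: [-180.0, -0.0, 165.6]
force: [1.1, 0.3, -0.3]
grip_width: 0.0868
grasp_force: 0.0
time_s: 2.1
tool_pos: [0.4581, 0.2816, 0.2158]
tool_rot: [147.9, -7.2, 98.5]
force: [1.2, -0.8, -0.7]
grip_width: 0.087
grasp_force: 0.0
shift tool [-0.0184 -0.0514  0.0584] rotvec [-0.039  0.002  0.058] | shift in target axes [-0.0216 -0.0525  0.0564] t 2.1 q [-32. -17.  -9. 127.  13.  40. -43.] F [ 1.2 -0.8 -0.7] grip 0.08704069197880078 0.0
```

```bash
python3 -m jog '[[-0.0025,-0.006,0.005,-0.005,0,0.007,0.087],[-0.0025,-0.006,0.005,-0.005,0,0.007,0.087],[-0.0025,-0.006,0.005,-0.005,0,0.007,0.087],[-0.0025,-0.006,0.005,-0.005,0,0.007,0.087],[-0.0025,-0.006,0.005,-0.005,0,0.007,0.087],[-0.0025,-0.006,0.005,-0.005,0,0.007,0.087],[-0.0025,-0.006,0.005,-0.005,0,0.007,0.087],[-0.0025,-0.006,0.005,-0.005,0,0.007,0.087],[0,0,0,0,0,0,0.087]]'
python3 - <<'E'
from h import *
plan(face(E0,[0,.081,.06])[0],RT(-.28))
E
```

```text
time_s: 2.85
tool_pos: [0.44, 0.2699, 0.1513]
tool_rot: [146.3, -8.7, 96.3]
force: [-0.3, -0.8, -0.5]
grip_width: 0.0871
grasp_force: 0.0
shift tool [-0.0016 -0.0017  0.0255] rotvec [-0.006  0.     0.012] | shift in target axes [-0.0016 -0.0019  0.0255] t 2.85 q [-31. -17. -12. 135.  20.  31. -54.] F [-0.3 -0.8 -0.5] grip 0.08713694338834047 0.0
```

```bash
python3 -m jog '[[-0.0004,-0.0004,0.01,-0.0015,0,0.003,0.087],[-0.0004,-0.0004,0.01,-0.0015,0,0.003,0.087],[-0.0004,-0.0004,0.01,-0.0015,0,0.003,0.087],[-0.0004,-0.0004,0.01,-0.0015,0,0.003,0.087],[0,0,0.008,0,0,0,0.087],[0,0,0,0,0,0,0.087]]'
python3 - <<'E'
from h import *
import cv2
plan(face(E0,[0,.081,.01])[0],RT(-.28))
s=env.read_camera("scene");t=env.read_camera("top")
f=lambda im,x,y:cv2.resize(im[y:y+80,x:x+80],None,fx=5,fy=5,interpolation=cv2.INTER_CUBIC)
cv2.imwrite("pics/c3.png",np.hstack([f(s,215,110),f(t,215,205)]))
E
```

```text
time_s: 3.35
tool_pos: [0.4664, 0.2783, 0.1123]
tool_rot: [146.0, -9.2, 95.7]
force: [-0.2, -0.2, -0.6]
grip_width: 0.0873
grasp_force: 0.0
shift tool [-0.0011 -0.0024  0.0276] rotvec [ 0.002 -0.001 -0.001] | shift in target axes [-0.0011 -0.0024  0.0276] t 3.35 q [-28. -10. -14. 135.  27.  24. -61.] F [-0.2 -0.2 -0.6] grip 0.08730345087377735 0.0
```

View pics/c3.png

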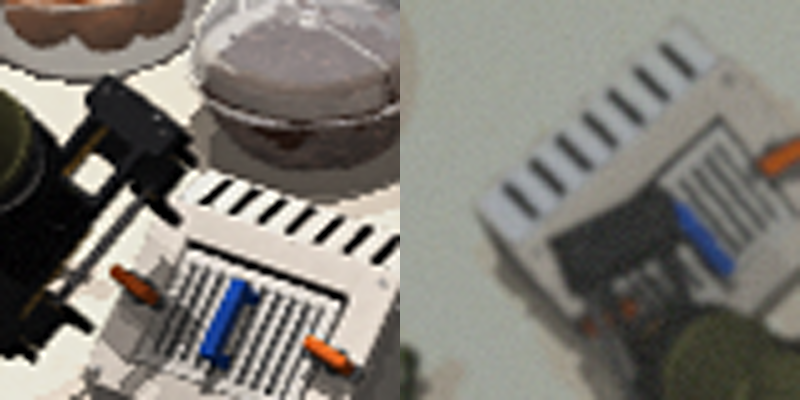

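Both fingers straddle the left wing, left picture (135,285). I'll lower and close.

```bash
python3 -m jog '[[-0.0003,-0.0006,0.007,0,0,0,0.087],[-0.0003,-0.0006,0.007,0,0,0,0.087],[-0.0003,-0.0006,0.007,0,0,0,0.087],[-0.0003,-0.0006,0.006,0,0,0,0.087],[0,0,0,0,0,0,0.03],[0,0,0,0,0,0,0.03],[0,0,0,0,0,0,0.03],[0,0,0,0,0,0,0.0],[0,0,0,0,0,0,0.0],[0,0,0,0,0,0,0.0],[0,0,0,0,0,0,0.0],[0,0,0,0,0,0,0.0]]' 15
python3 - <<'E'
from h import *
plan(face(E0,[0,.081,.01])[0],RT(-.28)); print(env.get_obs()["wrist_torque"])
E
```

```text
time_s: 4.45
tool_pos: [0.4793, 0.2827, 0.0903]
tool_rot: [145.8, -9.3, 95.7]
force: [-0.1, -0.6, -0.3]
grip_width: 0.0412
grasp_force: 0.0
shift tool [-0.0007 -0.001   0.0017] rotvec [ 0.004 -0.002 -0.001] | shift in target axes [-0.0007 -0.001   0.0017] t 4.45 q [-26.  -6. -15. 135.  33.  21. -67.] F [-0.1 -0.6 -0.3] grip 0.041160487657078866 0.0
[-0.34408163  0.65171362  0.0385759 ]
```

```bash
python3 -m jog '[[0,0,0.001,0,0,0,0.0],[0,0,0,0,0,0,0.0],[0,0,0,0,0,0,0.0],[0,0,0,0,0,0,0.0],[0,0,0,0,0,0,0.0],[0,0,0,0,0,0,0.0],[0,0,0,0,0,0,0.0],[0,0,0,0,0,0,0.0]]' 15
```

```text
time_s: 5.12
tool_pos: [0.4775, 0.2829, 0.0874]
tool_rot: [146.1, -9.2, 95.8]
force: [-7.5, -0.1, 0.9]
grip_width: 0.0098
grasp_force: 15.0
```

```bash
python3 -m jog '[[0,0,0,0,0,0.1,0],[0,0,0,0,0,0.1,0],[0,0,0,0,0,0.1,0],[0,0,0,0,0,0.1,0],[0,0,0,0,0,0.1,0],[0,0,0,0,0,0.1,0],[0,0,0,0,0,0.1,0],[0,0,0,0,0,0.1,0],[0,0,0,0,0,0.1,0],[0,0,0,0,0,0.1,0],[0,0,0,0,0,0.1,0],[0,0,0,0,0,0.1,0]]' 20
python3 - <<'E'
from h import *
plan(face(E0,[0,.081,.01])[0],RT(-1.48))
E
```

```text
time_s: 6.12
tool_pos: [0.4768, 0.2835, 0.0871]
tool_rot: [176.7, -34.8, 25.1]
force: [-10.2, 0.8, 1.9]
grip_width: 0.0098
grasp_force: 20.0
shift tool [0.0023 0.0021 0.0003] rotvec [-0.002  0.    -0.004] | shift in target axes [0.0023 0.0021 0.0003] t 6.1167 q [ -19.   -5.  -22.  135.   32.   20. -135.] F [-10.2   0.8   1.9] grip 0.009846929995585509 19.98055189847946
```

```bash
python3 -m jog '[[0,0,0,0,0,0,0.04],[0,0,0,0,0,0,0.04],[0,0,0,0,0,0,0.04],[0,0,-0.01,0,0,0,0.04],[0,0,-0.01,0,0,0,0.04],[0,0,-0.01,0,0,0,0.04],[0,0,-0.01,0,0,0,0.04],[0,0,-0.002,0,0,-0.1,0.06],[0,0,-0.002,0,0,-0.1,0.087],[0,0,-0.002,0,0,-0.1,0.087],[0,0,-0.002,0,0,-0.1,0.087],[0,0,0,0,0,-0.1,0.087]]'
python3 -m jog '[[0,0,0,0,0,-0.1,0.087],[0,0,0,0,0,-0.1,0.087],[0,0,0,0,0,-0.1,0.087],[0,0,0,0,0,-0.1,0.087],[0,0,0,0,0,-0.1,0.087],[0,0,0,0,0,-0.1,0.087],[0,0,0,0,0,-0.1,0.087],[0,0,0,0,0,0,0.087]]'
python3 - <<'E'
from h import *
d=-RT(-1.48)@[.0023,.0021,.0003];print(d)
txt=open("h.py").read().replace("E0=np.array([.5302,.2142,.3314])",f"E0=np.array([{.5302+d[0]:.4f},{.2142+d[1]:.4f},.3314])");open("h.py","w").write(txt)
import importlib,h;importlib.reload(h);from h import *
plan(face(E0,[0,-.081,.05])[0],RT(-.27))
E
```

```text
time_s: 7.12
tool_pos: [0.4542, 0.2737, 0.1293]
tool_rot: [158.4, -28.6, 58.6]
force: [0.5, 0.2, -1.3]
grip_width: 0.0656
grasp_force: 0.0
time_s: 7.78
tool_pos: [0.454, 0.2737, 0.1288]
tool_rot: [145.8, -9.2, 95.9]
force: [-0.3, -0.6, 0.1]
grip_width: 0.0868
grasp_force: 0.0
[-0.002697    0.00106314 -0.00117726]
shift tool [-0.1548  0.0411  0.0073] rotvec [ 0.004 -0.002 -0.009] | shift in target axes [-0.1551  0.0398  0.0075] t 7.7833 q [-35. -13.  -7. 136.  27.  27. -61.] F [-0.3 -0.6  0.1] grip 0.08678331007263906 0.0
```

```bash
python3 -m jog '[[-0.0155,0.004,0,0,0,0,0.087],[-0.0155,0.004,0,0,0,0,0.087],[-0.0155,0.004,0,0,0,0,0.087],[-0.0155,0.004,0,0,0,0,0.087],[-0.0155,0.004,0,0,0,0,0.087],[-0.0155,0.004,0,0,0,0,0.087],[-0.0155,0.004,0,0,0,0,0.087],[-0.0155,0.004,0,0,0,0,0.087],[-0.0155,0.004,0,0,0,0,0.087],[-0.0155,0.004,0,0,0,-0.009,0.087],[0,0,0.01,0,0,0,0.087],[0,0,0,0,0,0,0.087]]'
python3 - <<'E'
from h import *
import cv2
plan(face(E0,[0,-.081,.01])[0],RT(-.27))
s=env.read_camera("scene");t=env.read_camera("top")
f=lambda im,x,y:cv2.resize(im[y:y+80,x:x+80],None,fx=5,fy=5,interpolation=cv2.INTER_CUBIC)
cv2.imwrite("pics/c4.png",np.hstack([f(s,225,130),f(t,225,205)]))
E
```

```text
time_s: 8.78
tool_pos: [0.5081, 0.1219, 0.1169]
tool_rot: [145.9, -9.1, 95.9]
force: [-0.6, 0.6, 0.3]
grip_width: 0.0872
grasp_force: 0.0
shift tool [0.0016 0.0019 0.0367] rotvec [ 0.003 -0.001 -0.007] | shift in target axes [0.0016 0.002  0.0367] t 8.7833 q [-27. -15.  11. 138.   2.  22. -14.] F [-0.6  0.6  0.3] grip 0.08724621307853328 0.0
```

View pics/c4.png

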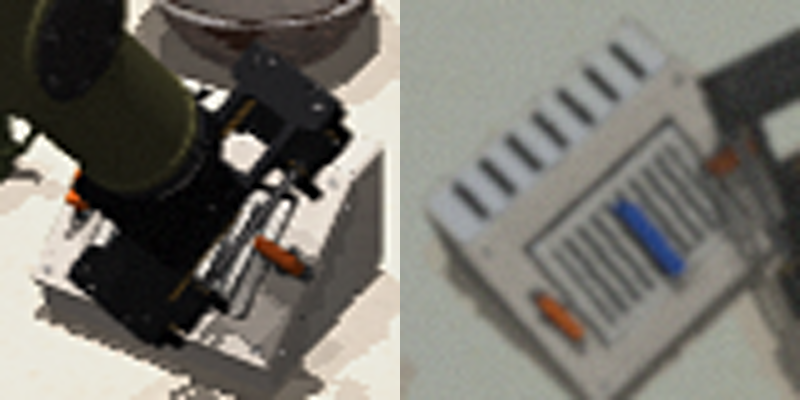

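The left wing at (560,318) now lies along the slope, and the fingers straddle the right wing. I'll lower and grip.

```bash
python3 -m jog '[[0.0004,0.0005,0.009,0,0,0,0.087],[0.0004,0.0005,0.009,0,0,0,0.087],[0.0004,0.0005,0.009,0,0,0,0.087],[0.0004,0.0005,0.009,0,0,0,0.06],[0,0,0,0,0,0,0.0],[0,0,0,0,0,0,0.0],[0,0,0,0,0,0,0.0],[0,0,0,0,0,0,0.0],[0,0,0,0,0,0,0.0],[0,0,0,0,0,0,0.0],[0,0,0,0,0,0,0.0],[0,0,0,0,0,0,0.0]]' 15
python3 -m jog '[[0,0,0,0,0,0,0.0],[0,0,0,0,0,0,0.0],[0,0,0,0,0,0,0.0]]' 15
python3 - <<'E'
from h import *
plan(face(E0,[0,-.081,.01])[0],RT(-.27))
E
```

```text
time_s: 9.88
tool_pos: [0.5288, 0.1315, 0.0897]
tool_rot: [145.8, -9.0, 96.2]
force: [-0.1, 0.6, 0.1]
grip_width: 0.0347
grasp_force: 0.0
time_s: 10.13
tool_pos: [0.5287, 0.1315, 0.0894]
tool_rot: [145.8, -9.0, 96.2]
force: [0.3, -0.2, -0.8]
grip_width: 0.015
grasp_force: 0.0
shift tool [-0.0015 -0.      0.0012] rotvec [ 0.003 -0.002 -0.003] | shift in target axes [-0.0015 -0.      0.0012] t 10.1333 q [-29.  -9.  13. 138.  -0.  16. -12.] F [ 0.3 -0.2 -0.8] grip 0.014985297126626279 0.0
```

```bash
python3 -m jog '[[-0.0015,0,0.001,0,0,0,0.0],[0,0,0,0,0,0,0.0],[0,0,0,0,0,0,0.0]]' 20
python3 -m jog '[[0,0,0,0,0,0.1,0],[0,0,0,0,0,0.1,0],[0,0,0,0,0,0.1,0],[0,0,0,0,0,0.1,0],[0,0,0,0,0,0.1,0],[0,0,0,0,0,0.1,0],[0,0,0,0,0,0.1,0],[0,0,0,0,0,0.1,0],[0,0,0,0,0,0.1,0],[0,0,0,0,0,0.1,0],[0,0,0,0,0,0.1,0],[0,0,0,0,0,0.1,0]]' 20
python3 - <<'E'
from h import *
plan(face(E0,[0,-.081,.01])[0],RT(-1.47))
E
```

```text
time_s: 10.38
tool_pos: [0.5294, 0.131, 0.0888]
tool_rot: [145.8, -9.0, 96.2]
force: [-7.4, 0.1, 6.1]
grip_width: 0.01
grasp_force: 20.0
time_s: 11.38
tool_pos: [0.5298, 0.1306, 0.089]
tool_rot: [176.3, -35.1, 25.6]
force: [-3.3, -0.6, 5.4]
grip_width: 0.0098
grasp_force: 20.0
shift tool [-0.0008  0.0001  0.0005] rotvec [-0.001 -0.005 -0.007] | shift in target axes [-0.0008  0.0001  0.0005] t 11.3833 q [-15.  -8.   0. 137.  -8.  16. -73.] F [-3.3 -0.6  5.4] grip 0.009780695913903523 19.988476037979126
```

```bash
python3 -m jog '[[0,0,0,0,0,0,0.04],[0,0,0,0,0,0,0.04],[0,0,0,0,0,0,0.04],[0,0,-0.01,0,0,0,0.04],[0,0,-0.01,0,0,0,0.04],[0,0,-0.01,0,0,0.05,0.06],[0,0,-0.01,0,0,0.05,0.06],[0,0,-0.005,0,0,0,0.06]]'
python3 - <<'E'
from h import *
import cv2
plan(face(E0,[0,0,.05])[0],RT(-np.pi/2))
cv2.imwrite("pics/t5.png",env.read_camera("top"))
s=env.read_camera("scene");t=env.read_camera("top")
f=lambda im,x,y:cv2.resize(im[y:y+80,x:x+80],None,fx=5,fy=5,interpolation=cv2.INTER_CUBIC)
cv2.imwrite("pics/c5.png",np.hstack([f(s,225,130),f(t,225,205)]))
E
```

```text
time_s: 12.05
tool_pos: [0.5049, 0.1217, 0.1259]
tool_rot: [-179.9, -35.3, 18.9]
force: [0.4, 0.1, -0.6]
grip_width: 0.0527
grasp_force: 0.0
shift tool [-0.0004 -0.0811  0.006 ] rotvec [-0.001 -0.005 -0.002] | shift in target axes [-0.0002 -0.0812  0.0059] t 12.05 q [-13. -16.  -2. 138.  -8.  23. -79.] F [ 0.4  0.1 -0.6] grip 0.05273261146709764 0.0
```

View pics/c5.png

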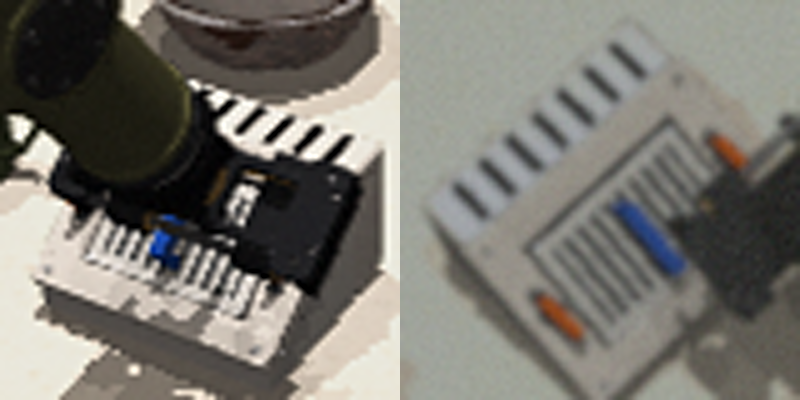

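Both wings, at (560,318) and (725,150), now lie along the slope. Next I'll grip the handle.

```bash
python3 -m jog '[[0,-0.0135,0,0,0,0,0.055],[0,-0.0135,0,0,0,0,0.055],[0,-0.0135,0,0,0,0,0.055],[0,-0.0135,0,0,0,0,0.055],[0,-0.0135,0,0,0,0,0.055],[0,-0.0135,0,0,-0.005,0,0.055],[0,0,0,0,0,0,0.055],[0,0,0.01,0,0,0,0.055],[0,0,0.01,0,0,0,0.055],[0,0,0.01,0,0,0,0.055],[0,0,0.01,0,0,0,0.055],[0,0,0,0,0,0,0.055]]'
python3 - <<'E'
from h import *
plan(face(E0,[0,0,.006])[0],RT(-np.pi/2))
E
```

```text
time_s: 13.2
tool_pos: [0.5, 0.2051, 0.0902]
tool_rot: [-179.9, -34.7, 18.9]
force: [-0.2, 0.5, -0.1]
grip_width: 0.0555
grasp_force: 0.0
shift tool [ 0.0019 -0.0007  0.0077] rotvec [-0.001  0.005 -0.002] | shift in target axes [ 0.0018 -0.0007  0.0077] t 13.2 q [  -4.   -9.  -23.  137.    6.   17. -105.] F [-0.2  0.5 -0.1] grip 0.05550325183390033 0.0
```

```bash
python3 -m jog '[[0.001,-0.0003,0.004,0,0.003,0,0.055],[0.001,-0.0003,0.004,0,0.003,0,0.055],[0,0,0,0,0,0,0.02],[0,0,0,0,0,0,0.02],[0,0,0,0,0,0,0.02],[0,0,0,0,0,0,0.0],[0,0,0,0,0,0,0.0],[0,0,0,0,0,0,0.0],[0,0,0,0,0,0,0.0],[0,0,0,0,0,0,0.0],[0,0,0,0,0,0,0.0],[0,0,0,0,0,0,0.0]]' 40
python3 - <<'E'
from h import *
plan(face(E0,[0,0,.006])[0],RT(-np.pi/2))
E
```

```text
time_s: 14.2
tool_pos: [0.506, 0.2085, 0.0872]
tool_rot: [-179.9, -35.3, 18.9]
force: [-1.6, -0.8, 2.0]
grip_width: 0.0115
grasp_force: 40.0
shift tool [-0.0021  0.0005  0.0014] rotvec [-0.001 -0.005 -0.002] | shift in target axes [-0.0021  0.0005  0.0014] t 14.2 q [  -3.   -7.  -24.  136.    9.   16. -107.] F [-1.6 -0.8  2. ] grip 0.011460053576179149 39.99977228231728
```

```bash
python3 -m jog '[[0,0,-0.003,0,0,0,0],[0,0,-0.005,0,0,0,0],[0,0,-0.005,0,0,0,0],[0,0,-0.005,0,0,0,0],[0,0,-0.005,0,0,0,0],[0.003,0,-0.005,0,0,0,0],[0.0057,0,-0.0082,0,0,0,0],[0.0057,0,-0.0082,0,0,0,0],[0.0057,0,-0.0082,0,0,0,0],[0.0057,0,-0.0082,0,0,0,0],[0.0057,0,-0.0082,0,0,0,0],[0.0057,0,-0.0082,0,0,0,0]]' 40
python3 - <<'E'
from h import *
# place orientation: straight down, tool x (face up-slope) -> yaw psi
psi=np.radians(3.);Rt=R.from_euler('xyz',[180,0,3],degrees=True).as_matrix()
plan(np.array([.487,-.201,.2]),Rt)
E
```

```text
time_s: 15.2
tool_pos: [0.4941, 0.2029, 0.1715]
tool_rot: [-179.9, -35.2, 18.7]
force: [-1.0, -0.2, -1.8]
grip_width: 0.0113
grasp_force: 40.0
shift tool [-0.095   0.38   -0.1025] rotvec [-0.086 -0.61   0.266] | shift in target axes [-0.0282  0.4029 -0.0285] t 15.2 q [ -16.  -17.  -11.  133.    4.   29. -102.] F [-1.  -0.2 -1.8] grip 0.011283749347325275 39.9988335929811
```

```bash
python3 -m jog '[[0.007,0,-0.01,0,0,0,0],[0.007,0,-0.01,0,0,0,0],[0.007,0,-0.01,-0.0086,-0.061,0.0266,0],[0,0,0,-0.0086,-0.061,0.0266,0],[0,0,0,-0.0086,-0.061,0.0266,0],[0,0,0,-0.0086,-0.061,0.0266,0],[0,0,0,-0.0086,-0.061,0.0266,0],[0,0,0,-0.0086,-0.061,0.0266,0],[0,0,0,-0.0086,-0.061,0.0266,0],[0,0,0,-0.0086,-0.061,0.0266,0],[0,0,0,-0.0086,-0.061,0.0266,0],[0,0,0,-0.0086,-0.061,0.0266,0]]' 40
python3 - <<'E'
from h import *
plan(np.array([.487,-.201,.15]),R.from_euler('xyz',[180,0,3],degrees=True).as_matrix())
E
```

```text
time_s: 16.2
tool_pos: [0.5016, 0.2082, 0.2045]
tool_rot: [179.9, 0.3, 3.1]
force: [-0.1, -0.6, -1.6]
grip_width: 0.0115
grasp_force: 40.0
shift tool [-0.0365  0.4077  0.0551] rotvec [0.001 0.005 0.002] | shift in target axes [-0.036   0.4079  0.0545] t 16.2 q [ -17.    7.   -9.   99.    1.   74. -113.] F [-0.1 -0.6 -1.6] grip 0.011545649764623309 39.998432686552405
```

```bash
python3 -m jog '[[-0.001,0.012,0,0,0,0,0],[-0.002,0.022,0,0,0,0,0],[-0.003,0.038,0,0,0,0,0],[-0.004,0.04,0,0,0,0,0],[-0.004,0.04,0,0,0,0,0],[-0.004,0.04,0,0,0,0,0],[-0.004,0.04,0,0,0,0,0],[-0.004,0.04,0,0,0,0,0],[-0.004,0.04,0,0,0,0,0],[-0.003,0.038,0,0,0,0,0],[-0.002,0.028,0,0,0,0,0],[-0.001,0.012,0,0,0,0,0]]' 40
python3 -m jog '[[0,0.008,0,0,0,0,0],[0,0.005,0.005,0,0,0,0],[0,0,0.01,0,0,0,0],[0,0,0.015,0,0,0,0],[0,0,0.015,0,0,0,0],[0,0,0.005,0,0,0,0],[0,0,0,0,0,0,0]]' 40
python3 - <<'E'
from h import *
import cv2
plan(np.array([.487,-.201,.0224]),R.from_euler('xyz',[180,0,3],degrees=True).as_matrix())
s=env.read_camera("scene");t=env.read_camera("top")
f=lambda im,x,y:cv2.resize(im[y:y+130,x:x+130],None,fx=3,fy=3,interpolation=cv2.INTER_CUBIC)
cv2.imwrite("pics/c6.png",np.hstack([f(s,270,170),f(t,310,140)]))
E
```

```text
time_s: 17.2
tool_pos: [0.4852, -0.1897, 0.2051]
tool_rot: [179.8, 0.1, 2.8]
force: [-0.5, 0.5, -1.7]
grip_width: 0.0114
grasp_force: 40.0
time_s: 17.78
tool_pos: [0.4863, -0.1944, 0.1522]
tool_rot: [-180.0, 0.4, 3.3]
force: [0.5, 0.4, -1.2]
grip_width: 0.0117
grasp_force: 40.0
shift tool [0.0012 0.0067 0.1298] rotvec [-0.     0.007  0.005] | shift in target axes [0.0003 0.0066 0.1298] t 17.7833 q [  7.   6.  13. 106.  -1.  68. -67.] F [ 0.5  0.4 -1.2] grip 0.011709505599671977 39.999052388593554
```

View pics/c6.png

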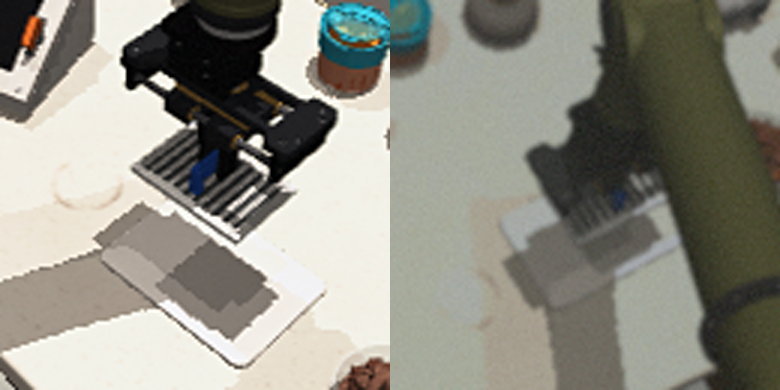

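```bash
python3 -m jog '[[0.0003,0.0022,0.006,0,0.002,0.002,0],[0.0003,0.0022,0.012,0,0.002,0.002,0],[0.0003,0.0022,0.016,0,0.003,0.001,0],[0,0,0.016,0,0,0,0],[0,0,0.016,0,0,0,0],[0,0,0.016,0,0,0,0],[0,0,0.016,0,0,0,0],[0,0,0.012,0,0,0,0],[0,0,0.006,0,0,0,0],[0,0,0.004,0,0,0,0],[0,0,0,0,0,0,0],[0,0,0,0,0,0,0]]' 40
python3 - <<'E'
from h import *
import cv2
plan(np.array([.487,-.201,.0224]),R.from_euler('xyz',[180,0,3],degrees=True).as_matrix())
s=env.read_camera("scene")
cv2.imwrite("pics/c7.png",cv2.resize(s[200:300,280:400],None,fx=6,fy=6,interpolation=cv2.INTER_CUBIC))
E
```

```text
time_s: 18.88
tool_pos: [0.4895, -0.2036, 0.0351]
tool_rot: [179.9, -0.3, 2.9]
force: [-0.3, -0.6, -1.1]
grip_width: 0.0118
grasp_force: 40.0
shift tool [-0.0025 -0.0028  0.0127] rotvec [ 0.002 -0.005 -0.003] | shift in target axes [-0.0024 -0.0028  0.0127] t 18.8833 q [  8.  14.  13. 112.  -4.  54. -64.] F [-0.3 -0.6 -1.1] grip 0.01184335559114 39.99893115833402
```

View pics/c7.png

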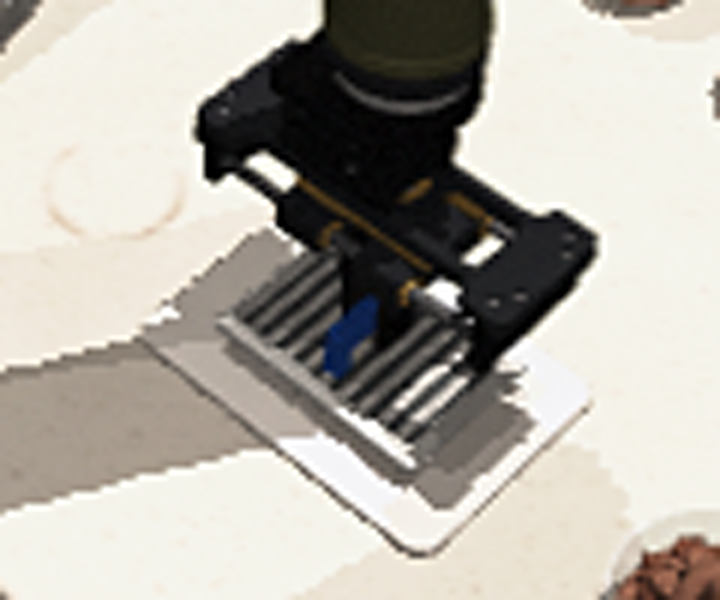

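The filter hovers level and centred over the board. I'll lower it slowly.

```bash
python3 -m jog '[[-0.001,-0.001,0.002,0,-0.002,0,0],[-0.001,-0.001,0.002,0,-0.002,0,0],[0,0,0.002,0,0,0,0],[0,0,0.002,0,0,0,0],[0,0,0.001,0,0,0,0],[0,0,0.001,0,0,0,0],[0,0,0,0,0,0,0],[0,0,0,0,0,0,0]]' 40
python3 -m jog '[[0,0,0.001,0,0,0,0],[0,0,0,0,0,0,0]]' 40
python3 -m jog '[[0,0,0.001,0,0,0,0],[0,0,0,0,0,0,0]]' 40
python3 -m jog '[[0,0,0.001,0,0,0,0],[0,0,0,0,0,0,0]]' 40
```

```text
time_s: 19.6
tool_pos: [0.4868, -0.2016, 0.0244]
tool_rot: [179.9, 0.0, 2.9]
force: [-0.4, -0.2, -1.4]
grip_width: 0.0119
grasp_force: 40.0
time_s: 19.77
tool_pos: [0.4868, -0.2015, 0.0234]
tool_rot: [179.9, 0.0, 2.9]
force: [0.6, 0.1, -1.2]
grip_width: 0.0118
grasp_force: 40.0
time_s: 19.93
tool_pos: [0.4871, -0.2016, 0.0226]
tool_rot: [179.9, 0.0, 2.9]
force: [-0.0, 0.4, -0.9]
grip_width: 0.0115
grasp_force: 40.0
time_s: 20.1
tool_pos: [0.4871, -0.2017, 0.0225]
tool_rot: [179.9, 0.0, 2.8]
force: [-3.9, 1.2, 7.5]
grip_width: 0.0111
grasp_force: 40.0
```

```bash
python3 -m jog '[[0,0,0,0,0,0,0.03],[0,0,0,0,0,0,0.05],[0,0,0,0,0,0,0.05],[0,0,0,0,0,0,0.05],[0,0,0,0,0,0,0.05],[0,0,-0.004,0,0,0,0.05],[0,0,-0.008,0,0,0,0.05],[0,0,-0.015,0,0,0,0.05],[0,0,-0.02,0,0,0,0.05],[0,0,-0.025,0,0,0,0.05],[0,0,-0.025,0,0,0,0.05],[0,0,-0.025,0,0,0,0.05]]' 5
python3 -m jog '[[-0.03,0,-0.02,0,0,0,0.05],[-0.03,0,-0.02,0,0,0,0.05],[0,-0.03,-0.02,0,0,0,0.05],[0,-0.04,0,0,0,0,0.05],[0,-0.04,0,0,0,0,0.05],[0,-0.04,0,0,0,0,0.05],[0,0,0,0,0,0,0.05],[0,0,0,0,0,0,0.05]]'
python3 - <<'E'
from h import *
import cv2
s=env.read_camera("scene");t=env.read_camera("top")
f=lambda im,x,y:cv2.resize(im[y:y+130,x:x+130],None,fx=3,fy=3,interpolation=cv2.INTER_CUBIC)
cv2.imwrite("pics/c8.png",np.hstack([f(s,270,200),f(s,200,120)]))
E
```

```text
time_s: 21.1
tool_pos: [0.4868, -0.2014, 0.1454]
tool_rot: [179.9, -0.0, 2.8]
force: [0.0, 0.1, 0.2]
grip_width: 0.05
grasp_force: 0.0
time_s: 21.77
tool_pos: [0.4196, -0.0525, 0.2042]
tool_rot: [179.9, -0.1, 3.1]
force: [0.6, -0.6, -0.5]
grip_width: 0.0499
grasp_force: 0.0
```

View pics/c8.png

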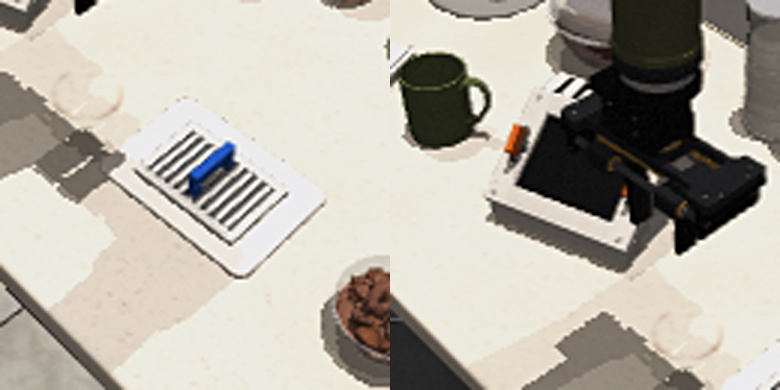

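The filter lies flat and centred on the board at (212,185), handle up. The buttons are aside, and the gripper is clear of everything at z = 0.20.

```bash
python3 -c "
from cell import env
print(env.sign_off())"
```

```text
the job is handed in; nothing more can be done
None
```

The job is handed in at about 22 s of the 61 s: both turn buttons are aside, and the last picture shows the filter flat, centred and handle up on the white board; the hand-in gave no verdict.

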